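# Turn and seat the keyed sample carousel

### The arm

A 6-joint arm with a two-finger parallel gripper is mounted at the origin on the work surface. World frame = base frame: x ahead of the robot, y to its left, z up, the work surface at z = 0. Lengths are in m, angles in rad, forces in N, time in s.
With the tool pointing down it reaches from about 0.3 to 0.875 m from the base axis. Payload 6.4 kg.
Tool frame: the origin (TCP) lies at the centre of the arm's flange, where the gripper is bolted on; the fingertips stand 173 mm ahead of it and the grasp point (between the pads) lies 155 mm ahead of it (ctrl.pinch_z is the distance from the TCP to the grasp point, in m); z points along the fingers, y is the direction in which the jaws open and shut (so a half turn about z gives the same grasp; the last joint's range is limited). The gripper opens to 85 mm and grips with 20 to 120 N. Pads are 22 mm wide; open, the fingers measure 114 mm over their backs; the gripper's body (76 mm by 85 mm) begins 54 mm behind the grasp point. The pads swing forward as they close: fully open they stand 13 mm farther back than shut.
Start: joints at [0.951, 0.181, 1.607, -0, 1.354, -0.206], TCP at [0.231, 0.526, 0.405] pointing down, gripper open.
Joint ranges: [-2.99, 2.99], [-0.89, 2.07], [0.3, 2.58], [-1.14, 4.28], [0, 2.63], [-3.12, 3.12]. Speed limits (rad/s): [2.57, 2.57, 3.01, 3.14, 3.14, 3.14].

### API

Orientations are given as a unit quaternion [w, x, y, z].
In Python, from bench import ctrl gives the robot as it stands.
- The arm moves only by the tool drive_tool, never from a script. Its argument "commands" is a list that holds one entry, the list of rows, each a list of 7 numbers: the shift along the tool's x, y, z in units of 50 mm (1.0 is 50 mm), then the turn, a rotation vector about the tool's x, y, z in units of 8 degrees (1.0 is 8 degrees), then the closure in counts, from 0 (fully open) to 255 (shut). A call has 1 to 10 rows; each row shifts and turns the commanded pose from where the row before left it, along the tool's axes as they then stand; what a row does not reach is not made up. A row lasts 1/10 s, in which the tool goes at most 50 mm and 8.59 degrees, less where a joint would pass 70% of its speed; a pose out of reach is approached as far as the arm can. A call is refused whole if a number of a shift passes 1 or a number of a turn 1, either way. A call with a gripper value outside its range is refused whole. The fingers move at their own pace and stop on an object; the grip force is fixed at half the most. Time passes only in rows, so rows that do not move let the fingers close. It gives the time, the measured TCP pose, the force and the opening at its end, in the units of the state.
- ctrl.get_obs(): the state, without advancing time (a new reading comes with each control period).
- ctrl.camera(name): name is "scene" or "top" or "wrist"; returns a dict with "pixels" (384x512x3 uint8, red, green, blue), "depth" (384x512 float32, m along the optical axis (not along the pixel's ray), 0 where there is no reading), "intrinsics" (3x3 intrinsics, pixels), "R" (3x3) and "t" (3): a world point X has camera coordinates R X + t; the wrist camera has in their place "tool_from_camera" (4x4, takes a point from camera to tool coordinates, whose origin is the TCP and whose axes are the flange's). Camera axes: x right, y down, z forward; pixel columns grow to the right and rows downward; lengths in m; the calibration is good to about 2 mm. A picture is of the moment at which its call begins: read the wrist's pose just before it.
- ctrl.hand_in(): hands the job in, once; it reports no verdict.
The state is a dict: "time_s": time; "q": joint angles; "dq": joint speeds; "joint_efforts": joint torques, N m; "eef_pos": TCP position; "eef_rot": TCP orientation; "wrist_force": force on the tool from outside, world axes, zero at the start; "torque": the same for the moment, N m; "opening": opening from 0.0 (shut) to 1.0 (fully open).
Only numpy, scipy, OpenCV 4.12 (cv2) and the standard library are available. Lean on these libraries where they do the work, as an engineer would, in place of code of your own. Each camera call takes 0.05 s, during which the arm holds its last target. There are 200 camera calls.

### The job

The round sample carousel on the turntable housing sits too high because the notch in its rim is not over the locating pin. With a fingertip, turn the carousel until the notch stands over the pin, then press it down on its hub until it is fully home over the pin, and take the hand away. Do not lift the carousel or force it down hard, and leave the vials, glassware and tools where they stand.

Things in the scene. Friction and masses are not known exactly. Their poses are not given: they have to be found in the camera images.
- station: Beige turntable housing fixed to the bench, 200 mm (its x) x 330 mm (its y) x 55 mm high; origin at the centre of its underside, z up. The carousel's axis is vertical through this origin. The locating pin stands on its flat top on its +x side.
- pin_top (a point): Locating pin fixed to the housing's top: a round-topped steel bar 9 mm wide, lying radially from 69.5 to 94.5 mm from the carousel's axis, its top 12 mm above the housing's top (67 mm above the bench). Its outer 14 mm show beyond the carousel's rim. The point is at the height of its top, 73 mm from the axis.
- carousel: Grey anodised aluminium disc, 160 mm diameter, 8 mm thick, that turns freely either way without end stops (slight friction, about 0.05 N m; stays where left) and slides straight up and down; it cannot tilt. Origin on its axis at its underside; its +x points to the notch. At the start its underside is 14 mm above the housing's top (disc top 77 mm above the bench), 2 mm clear of the pin. On it: a hub, one finger peg, and small dark flush vial wells (12 dots).
- notch (a point): Notch cut through the carousel's rim: 13 mm wide, 14 mm deep radially, open to the rim. The point is on the notch's centre line, 73 mm from the axis, at the disc's underside; it is straight above pin_top when aligned. The pin's round top guides it in over the last 3 mm or so.
- peg_top (a point): Top centre of the steel finger peg on the carousel, 12 mm diameter, standing 28 mm above the disc's top, 50 mm from the axis, diametrically opposite the notch. It can be pushed sideways to turn the carousel.
- hub_top (a point): Top centre of the black hub on the carousel's axis: 36 mm diameter, flat top 30 mm across, 22 mm above the disc's top (99 mm above the bench at the start). Press here.
- sleeve (a joint): How far the carousel has been pressed down, m: 0 at the start, 0.012 fully home (hard stop), negative if lifted (up to -0.03). It needs about 6 N of downward push to move, and stays where it is left. Off the notch it stops on the pin, a little springily, at 0.002 to 0.004.
- vial_a_mid (a point): Amber glass vial with white cap, 22 mm diameter, 42 mm high, standing on the housing's flat top beside the carousel (+y end); point half-way up. Bystander, loose.
- vial_b_mid (a point): Second such vial, 22 x 42 mm, on the housing's top at its -y end; point half-way up. Bystander, loose.
- beaker_mid (a point): Glass beaker, 60 mm diameter, 75 mm high, on the bench beside the housing's +y end; point half-way up. Bystander, loose.
- jar_mid (a point): Amber jar with lid, 56 mm diameter, 70 mm high, on the bench beside the housing's -y end; point half-way up. Bystander, loose.
- wash_bottle_mid (a point): White plastic bottle, 60 mm diameter, 150 mm high, further off on the left of the bench; point half-way up. Bystander, loose.
- canister_mid (a point): Steel canister with a small knob, 60 mm diameter, 82 mm high, further off on the right of the bench; point half-way up. Bystander, loose.
- spatula_mid (a point): Steel micro-spatula, a 6 mm rod with flat ends, 140 mm long, lying on the bench on the right; point at its middle. Bystander, loose.

How it is judged:
By the outcome, as a careful person would: the job done as asked, in the order asked, and still so for the second after the job is handed in, with the robot touching nothing.
It also fails if it takes over 51 s, if anything falls off the work surface, if the arm or the gripper's body presses on something with over 40 N, if the wrist force passes 120 N, or if a joint passes its speed limit or range.

## Working session

There is one attempt and no reset: what is moved stays moved. The work goes in short steps, Python scripts to look and compute and a tool call to move; the robot and the scene stay as the last step left them, time stands still between calls to the robot, and variables do not carry over. Pictures are saved under pics/ and viewed, about 8 in all and at most 12, crops included, and the job is handed in when it is done.

Besides the shell and the picture viewer there is one more tool, called after "Request:" as name([rows], argument=value, ...), one row to a line, values as JSON. drive_tool: Moves the arm, as the interface text tells. Its arguments: {"type":"object","properties":{"commands":{"type":"array","items":{"type":"array","items":{"type":"array","items":{"type":"number"}}}}},"required":["commands"]}

```bash
mkdir -p pics; ls
cat > h.py <<'E'
import numpy as np, cv2
from bench import ctrl
from scipy.spatial.transform import Rotation as Ro
def save(c,n): cv2.imwrite(n,c["pixels"][:,:,::-1])
def ray(c,u,v,z):
    K=c["intrinsics"];d=c["R"].T@np.linalg.inv(K)@np.array([u,v,1.]);o=-c["R"].T@c["t"]
    return o+d*(z-o[2])/d[2]
def proj(c,X):
    p=c["intrinsics"]@(c["R"]@np.array(X)+c["t"]);return p[:2]/p[2]
E
python3 - <<'E'
from h import *
o=ctrl.get_obs();print(o)
a=ctrl.camera("top");b=ctrl.camera("scene")
save(a,"pics/top.png");save(b,"pics/scene.png")
np.savez("top.npz",**a);np.savez("scene.npz",**b)
print(a["R"],a["t"],a["intrinsics"])
E
```

```text
pics
{'time_s': 0.0, 'q': array([ 9.50678237e-01,  1.81520139e-01,  1.60802217e+00,  6.74870158e-06,
        1.35378315e+00, -2.06300720e-01]), 'dq': array([-0.00016796,  0.00067473,  0.00099054,  0.00066879,  0.0014926 ,
       -0.0003408 ]), 'joint_efforts': array([-5.31097467e-04, -4.44884741e+01, -3.51335227e+01, -4.69856477e-04,
        9.47392109e-03,  1.15741273e-05]), 'eef_pos': array([0.23104175, 0.52625805, 0.4037888 ]), 'eef_rot': array([-3.50920586e-04,  2.05436143e-01,  9.78670139e-01, -7.92157572e-04]), 'wrist_force': array([ 0.59220977, -0.77626481, -0.59765031]), 'torque': array([ 0.00633721, -0.05094843, -0.03496858]), 'opening': 0.9996529232457316}
[[ 0.01429097 -0.99988659  0.00475036]
 [-0.99102108 -0.01479558 -0.13288459]
 [ 0.13293981 -0.00280866 -0.99112013]] [-0.00574136  0.54905832  1.2106557 ] [[378.41340739   0.         252.00033324]
 [  0.         378.41340739 190.59132194]
 [  0.           0.           1.        ]]
```

View pics/top.png

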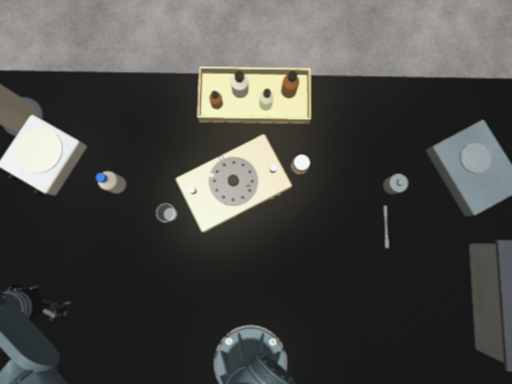

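View pics/scene.png

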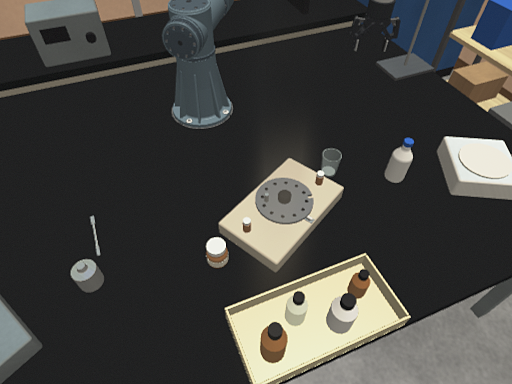

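The top view shows the housing centred near pixel (233,181) and turned on the bench. The vials are at (193,190) and (273,168), and the pin looks to be near (222,158). I'll enlarge both views.

Run:
```python
from h import *
a=cv2.imread("pics/top.png")[128:236,170:300];b=cv2.imread("pics/scene.png")[150:275,210:350]
A=cv2.resize(a,(780,648),interpolation=cv2.INTER_CUBIC)[:, :];A=cv2.resize(a,None,fx=3,fy=3,interpolation=cv2.INTER_CUBIC);B=cv2.resize(b,None,fx=2.8,fy=2.8,interpolation=cv2.INTER_CUBIC)
H=max(A.shape[0],B.shape[0]);o=np.zeros((H,A.shape[1]+B.shape[1],3),np.uint8);o[:A.shape[0],:A.shape[1]]=A;o[:B.shape[0],A.shape[1]:]=B
cv2.imwrite("pics/crop.png",o);print(A.shape,B.shape)
c=np.load("top.npz")
hsv=cv2.cvtColor(c["pixels"],cv2.COLOR_RGB2HSV)
m=(c["depth"]>0)
s=np.load("scene.npz")
for n,z in (("hub",.099),):
  print(ray(c,233,181,z),ray(s,285,197,z))
# depth points around: housing top
K=c["intrinsics"];v,u=np.mgrid[128:236,170:300]
d=c["depth"][128:236,170:300]
P=(np.linalg.inv(K)@np.stack([u.ravel()*d.ravel(),v.ravel()*d.ravel(),d.ravel()])-c["t"][:,None]);P=(c["R"].T@P).T
for lo,hi in((.045,.062),(.070,.084),(.092,.103),(.103,.115)):
  q=P[(P[:,2]>lo)&(P[:,2]<hi)];print(lo,len(q),np.median(q,0), cv2.minAreaRect((q[:,:2]*1000).astype(np.float32)))
```

```text
(324, 390, 3) (350, 392, 3)
[0.57021263 0.0625432  0.099     ] [0.58842564 0.05883704 0.099     ]
0.045 4056 [0.56940008 0.06270879 0.05458503] ((572.2711791992188, 67.40730285644531), (200.2886962890625, 432.8340759277344), 28.0275821685791)
0.07 1851 [0.57349641 0.06197463 0.07670264] ((575.6399536132812, 61.145233154296875), (158.97970581054688, 447.2951965332031), 13.405316352844238)
0.092 164 [0.57342717 0.06257535 0.0980874 ] ((568.9061889648438, 60.0531005859375), (46.7471923828125, 284.98602294921875), 15.393654823303223)
0.103 12 [0.56315908 0.01532922 0.1061701 ] ((569.708740234375, 35.485679626464844), (56.405391693115234, 10.398406028747559), 67.36526489257812)
```

View pics/crop.png

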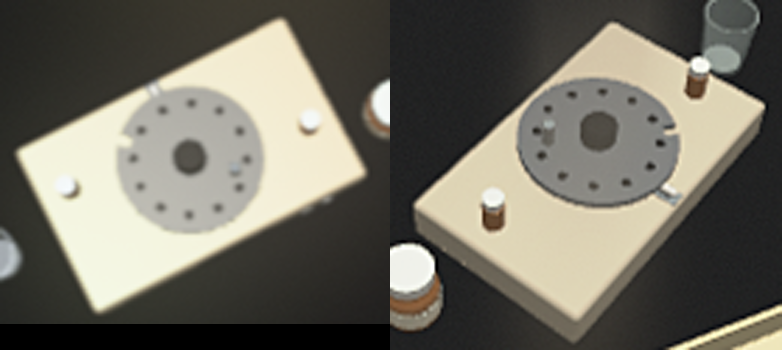

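The crop shows the notch at top-view pixel (211.7,175.3), the pin at (221.7,158), the peg top at (248.3,184) and the hub at (233.3,180). I'll work out the angles.

Run:
```python
from h import *
c=np.load("top.npz");s=np.load("scene.npz")
def depthpts(c,x0,x1,y0,y1):
  v,u=np.mgrid[y0:y1,x0:x1];d=c["depth"][y0:y1,x0:x1].ravel()
  P=np.linalg.inv(c["intrinsics"])@np.stack([u.ravel()*d,v.ravel()*d,d])-c["t"][:,None];return (c["R"].T@P).T
for nm,c_,box in (("top",c,(170,300,128,236)),("scene",s,(210,350,150,275))):
  P=depthpts(c_,*box)
  h=P[(P[:,2]>.048)&(P[:,2]<.060)&(np.hypot(P[:,0]-.575,P[:,1]-.062)<.185)]
  r=cv2.minAreaRect((h[:,:2]*1000).astype(np.float32));print(nm,"housing",r)
  d=P[(P[:,2]>.073)&(P[:,2]<.081)&(np.hypot(P[:,0]-.575,P[:,1]-.062)<.09)]
  print("disc",cv2.minEnclosingCircle((d[:,:2]*1000).astype(np.float32)),d.mean(0))
  u=P[(P[:,2]>.094)&(P[:,2]<.103)&(np.hypot(P[:,0]-.575,P[:,1]-.062)<.03)];print("hub",u.mean(0),len(u))
  pg=P[(P[:,2]>.085)&(np.hypot(P[:,0]-.575,P[:,1]-.062)<.075)&(np.hypot(P[:,0]-.575,P[:,1]-.062)>.03)];print("peg",pg.mean(0),pg[:,2].max(),len(pg))
def crop_s(x,y): return 210+(x-390)/2.8,150+y/2.8
def crop_t(x,y): return 170+x/3,128+y/3
ct=np.array([.572,.062])
for nm,f,c_,L in (("top",crop_t,c,dict(notch=(125,142,.077),pin=(154,90,.067),peg=(235,168,.105),hub=(189,156,.099))),("scene",crop_s,s,dict(notch=(668,131,.077),pin=(670,195,.067),peg=(547,124,.105),hub=(599,129,.099)))):
  h=ray(c_,*f(*L["hub"][:2]),.099)[:2]
  for k,(x,y,z) in L.items():
    p=ray(c_,*f(x,y),z)[:2];q=p-h;print(nm,k,p.round(4),np.degrees(np.arctan2(q[1],q[0])).round(1),np.hypot(*q).round(4))
```

```text
top housing ((575.104736328125, 62.09107971191406), (199.96304321289062, 330.07586669921875), 28.200450897216797)
disc ((575.5518798828125, 62.21030807495117), 80.17219543457031) [0.57410793 0.06220989 0.07687113]
hub [0.57442501 0.06246358 0.09893755] 91
peg [0.56136157 0.01393851 0.10376519] 0.11101757045497554 14
scene housing ((578.57275390625, 62.519622802734375), (201.23902893066406, 331.8114929199219), 28.550302505493164)
disc ((577.9757690429688, 63.36607360839844), 81.39024353027344) [0.58301668 0.0607697  0.07679678]
hub [0.58040073 0.06113576 0.09810051] 103
peg [0.56788074 0.0136789  0.09886679] 0.10732917140190301 28
top notch [0.5911 0.1323] 75.8 0.0719
top pin [0.6504 0.1036] 28.0 0.0873
top peg [0.5605 0.0142] -104.9 0.0501
top hub [0.5734 0.0626] 0.0 0.0
scene notch [0.5973 0.1306] 80.3 0.0723
scene pin [0.6612 0.0999] 28.1 0.0862
scene peg [0.565  0.0135] -113.7 0.0501
scene hub [0.5851 0.0594] 0.0 0.0
```

Request:
drive_tool([
  [[-0.771, -0.473, 0, 0, 0, 0, 255], [-0.771, -0.473, 0, 0, 0, 0, 255], [-0.771, -0.473, 0, 0, 0, 0, 255], [-0.771, -0.473, 0, 0, 0, 0, 255], [-0.771, -0.473, 0, 0, 0, 0, 255], [-0.771, -0.473, 0, 0, 0, 0, 255], [-0.771, -0.473, 0, 0, 0, 0, 255], [-0.771, -0.473, 0, 0, 0, 0, 255], [-0.771, -0.473, 0, 0, 0, 0, 255], [-0.771, -0.473, 0, 0, 0, 0, 255]],
])

```text
time_s: 1.1
eef_pos: [0.4897, 0.1532, 0.4045]
eef_rot: [-0.0, 0.205, 0.979, 0.0]
wrist_force: [-0.1, 0.7, 0.4]
opening: 0.004
```

Request:
drive_tool([
  [[-0.771, -0.473, 0, 0, 0, 0, 255], [-0.771, -0.473, 0, 0, 0, 0, 255], [-0.771, -0.473, 0, 0, 0, 0, 255], [-0.771, -0.473, 0, 0, 0, 0, 255], [0, 0, 0, 0, 0, 0, 255], [0, 0, 0, 0, 0, 0, 255]],
])

```text
time_s: 1.7
eef_pos: [0.5923, 0.0055, 0.4037]
eef_rot: [-0.001, 0.206, 0.978, 0.0]
wrist_force: [-0.5, -0.4, -0.0]
opening: -0.004
```

Run:
```python
from h import *
o=ctrl.get_obs();print(o["time_s"],o["eef_pos"],o["eef_rot"],o["opening"])
w=ctrl.camera("wrist");save(w,"pics/w1.png");np.savez("w1.npz",pos=o["eef_pos"],rot=o["eef_rot"],**w);print(w["tool_from_camera"])
```

```text
1.7 [0.59226313 0.00545277 0.40373132] [-9.86390723e-04  2.06441111e-01  9.78458519e-01  1.48026881e-04] -0.0036204108741569444
[[-1.04912146e-03 -9.54388084e-01 -2.98567052e-01  7.71387911e-02]
 [ 9.99999092e-01 -7.48902122e-04 -1.11994021e-03  9.00432549e-05]
 [ 8.45260093e-04 -2.98567956e-01  9.54388003e-01  2.98078502e-02]
 [ 0.00000000e+00  0.00000000e+00  0.00000000e+00  1.00000000e+00]]
```

View pics/w1.png

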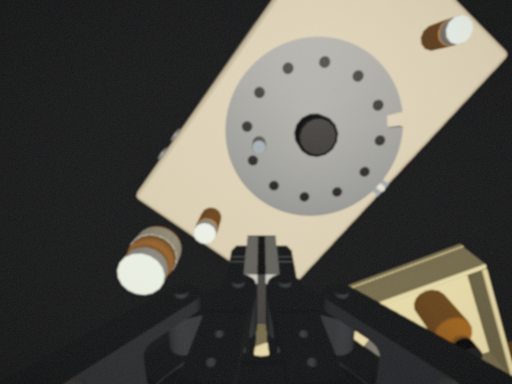

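The wrist view is clear. The hub top is at (317,134), the notch at (394,120), the pin's outer end at (381,187), the peg top at (259,146), and the nearer vial's cap at (205,232).

```bash
cat >> h.py <<'E'
def wcam(pos,rot,w):
    # turn wrist camera into world R,t
    T=np.eye(4);T[:3,:3]=Ro.from_quat(np.roll(rot,-1)).as_matrix();T[:3,3]=pos
    M=np.linalg.inv(T@w["tool_from_camera"]);return dict(R=M[:3,:3],t=M[:3,3],intrinsics=w["intrinsics"],pixels=w["pixels"])
E
cat > m.py <<'E'
from h import *
def analyse(pos,rot,w,zd,pts):
    """zd disc-top height; pts name->(u,v,z)"""
    c=wcam(pos,rot,w)
    hsv=cv2.cvtColor(w["pixels"],cv2.COLOR_RGB2HSV)
    m=((hsv[...,1]<40)&(hsv[...,2]>90)).astype(np.uint8)
    m=cv2.morphologyEx(m,cv2.MORPH_OPEN,np.ones((3,3)))
    cs,_=cv2.findContours(m,cv2.RETR_EXTERNAL,cv2.CHAIN_APPROX_NONE);k=max(cs,key=cv2.contourArea)[:,0].astype(float)
    W=np.array([ray(c,*p,zd)[:2] for p in k])
    ctr,r=cv2.minEnclosingCircle((W*1000).astype(np.float32));C=np.array(ctr)/1000
    for _ in range(3):
        q=W-C;rr=np.hypot(*q.T);g=abs(rr-.080)<.0025
        A=np.c_[2*W[g],np.ones(g.sum())];s=np.linalg.lstsq(A,(W[g]**2).sum(1),rcond=None)[0];C=s[:2]
    print("disc",C.round(4),"fitR",np.sqrt(s[2]+C@C).round(4))
    q=W-C;rr=np.hypot(*q.T);n=(rr<.075)&(rr>.062);a=np.degrees(np.arctan2(q[n,1],q[n,0]))
    if n.sum():
        print("notch angles by contour: n",n.sum(),"min/max/mid",a.min().round(1),a.max().round(1),((a.min()+a.max())/2).round(2), "r",rr[n].min())
    for nm,(u,v,z) in pts.items():
        p=ray(c,u,v,z)[:2];d=p-C;print(nm,p.round(4),"ang",np.degrees(np.arctan2(d[1],d[0])).round(2),"r",np.hypot(*d).round(4))
    return C
E
python3 - <<'E'
from m import *
w=dict(np.load("w1.npz"))
analyse(w["pos"],w["rot"],w,.077,dict(hub=(317,134,.099),notch=(394,120,.077),pin=(381,187,.067),peg=(259,146,.105),vial=(205,232,.097)))
E
```

```text
disc [0.5758 0.0642] fitR 0.0803
notch angles by contour: n 27 min/max/mid 70.8 80.0 75.38 r 0.06618617193734848
hub [0.574  0.0646] ang 167.82 r 0.0019
notch [0.5944 0.1342] ang 75.13 r 0.0725
pin [0.654  0.1068] ang 28.58 r 0.089
peg [0.5626 0.0164] ang -105.43 r 0.0495
vial [ 0.6168 -0.0626] ang -72.07 r 0.1332
```

Request:
drive_tool([
  [[0.068, 0.018, 0, 0, 0, -0.5, 255], [0.068, 0.018, 0, 0, 0, -0.5, 255], [0, 0, 0.95, 0, 0, 0, 255], [0, 0, 0.95, 0, 0, 0, 255], [0, 0, 0.6, 0, 0, 0, 255], [0, 0, 0.35, 0, 0, 0, 255], [0, 0, 0, 0, 0, 0, 255], [0, 0, 0, 0, 0, 0, 255]],
])

```text
time_s: 2.55
eef_pos: [0.5863, 0.0117, 0.2627]
eef_rot: [-0.0, 0.136, 0.991, 0.0]
wrist_force: [0.6, -0.3, -0.2]
opening: 0.001
```

Request:
drive_tool([
  [[0.067, -0.0326, 0, 0, 0, 0.5, 255], [0.067, -0.0326, 0, 0, 0, 0.5, 255], [0.067, -0.0326, 0, 0, 0, 0.5, 255], [0.067, -0.0326, 0, 0, 0, 0.5, 255], [0.067, -0.0326, 0, 0, 0, 0.5, 255], [0.067, -0.0326, 0, 0, 0, 0.5, 255], [0.067, -0.0326, 0, 0, 0, 0.5, 255], [0.067, -0.0326, 0, 0, 0, 0.5, 255], [0, 0, 0, 0, 0, 0, 255], [0, 0, 0, 0, 0, 0, 255]],
])

```text
time_s: 3.55
eef_pos: [0.5577, 0.0127, 0.2638]
eef_rot: [0.001, 0.403, 0.915, 0.0]
wrist_force: [0.4, 0.3, -0.0]
opening: -0.002
```

Run:
```python
from h import *
o=ctrl.get_obs();print(o["time_s"],o["eef_pos"],o["eef_rot"],o["wrist_force"])
w=ctrl.camera("wrist");t=ctrl.camera("top")
np.savez("w2.npz",pos=o["eef_pos"],rot=o["eef_rot"],**w)
b=cv2.resize(t["pixels"][128:236,170:300],None,fx=2.2,fy=2.2,interpolation=cv2.INTER_CUBIC)
im=np.zeros((384,512+b.shape[1],3),np.uint8);im[:,:512]=w["pixels"];im[:b.shape[0],512:]=b
cv2.imwrite("pics/w2.png",im[:,:,::-1])
```

```text
3.55 [0.55770501 0.01268491 0.2638424 ] [1.31342346e-03 4.03335033e-01 9.15051375e-01 3.27006327e-04] [ 0.44593672  0.29840124 -0.02487047]
```

View pics/w2.png

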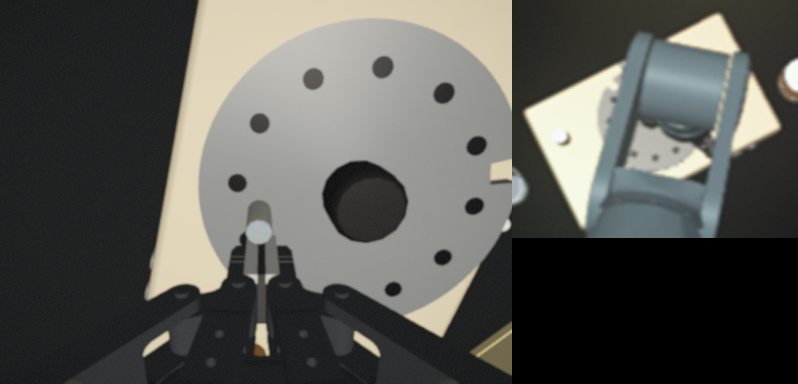

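The view shows the peg top at (259,231), right in front of the fingertips and centred on them. The notch is at the right edge, at about (500,172). I'll work out the angles.

Run:
```python
from h import *
w=dict(np.load("w2.npz"));c=wcam(w["pos"],w["rot"],w)
C=np.array([.575,.064])
h=ray(c,371,209,.099);print("hub",h)
for n,u,v,z in (("peg",259,231,.105),("notch",500,172,.077),("pin",508,225,.067)):
  p=ray(c,u,v,z);
  for K in (C,h[:2]):
    d=p[:2]-K;print(n,p.round(4),np.degrees(np.arctan2(d[1],d[0])).round(2),np.hypot(*d).round(4))
R=Ro.from_quat(np.roll(w["rot"],-1)).as_matrix();p=ray(c,259,231,.105);print("peg in tool",R.T@(p-w["pos"]),"C in tool",R.T@(np.r_[C,.1]-w["pos"]))
```

```text
hub [0.57633675 0.06420694 0.099     ]
peg [0.545  0.0251 0.105 ] -127.56 0.0491
peg [0.545  0.0251 0.105 ] -128.63 0.0501
notch [0.6205 0.1196 0.077 ] 50.73 0.0719
notch [0.6205 0.1196 0.077 ] 51.46 0.0709
pin [0.6565 0.1079 0.067 ] 28.3 0.0926
pin [0.6565 0.1079 0.067 ] 28.59 0.0913
peg in tool [ 0.01800571 -0.00126167  0.15880236] C in tool [0.02656075 0.04711383 0.16386427]
```

Request:
drive_tool([
  [[0.067, -0.034, 0, 0, 0, 0.5, 255], [0.067, -0.034, 0, 0, 0, 0.5, 255], [0.067, -0.034, 0, 0, 0, 0.5, 255], [0.067, -0.034, 0, 0, 0, 0.5, 255], [0.05, -0.026, 0, 0, 0, 0.375, 255], [0, 0, 0, 0, 0, 0, 255], [0, 0, 0, 0, 0, 0, 255]],
])

```text
time_s: 4.35
eef_pos: [0.5417, 0.0209, 0.2623]
eef_rot: [0.0, 0.549, 0.836, 0.0]
wrist_force: [-0.1, 0.0, -0.5]
opening: 0.004
```

```bash
cat > look.py <<'E'
import sys
from h import *
o=ctrl.get_obs();print(o["time_s"],o["eef_pos"],o["eef_rot"],o["wrist_force"])
w=ctrl.camera("wrist");np.savez(sys.argv[1]+".npz",pos=o["eef_pos"],rot=o["eef_rot"],**w);save(w,"pics/"+sys.argv[1]+".png")
E
python3 look.py w3
```

```text
4.35 [0.5416811  0.02088298 0.26231894] [4.50446594e-05 5.48955313e-01 8.35851698e-01 3.39295888e-05] [-0.1218778   0.00887904 -0.47758239]
```

View pics/w3.png

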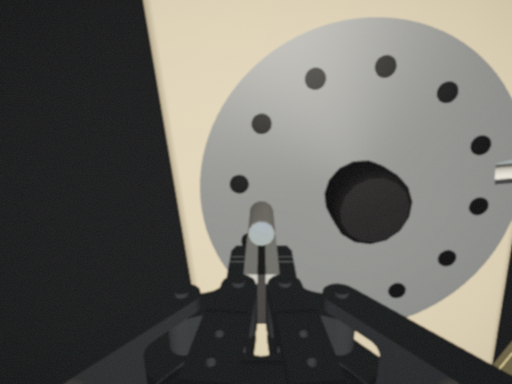

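The peg top is at (261,233) and hub top at (374,210). The pin now shows within the notch, at about (500,173). I'll work out what's left.

```bash
cat > rem.py <<'E'
import sys
from h import *
f,hu,hv,pu,pv=sys.argv[1],*map(float,sys.argv[2:6])
w=dict(np.load(f+".npz"));c=wcam(w["pos"],w["rot"],w)
h=ray(c,hu,hv,.099)[:2];p=ray(c,pu,pv,.105)[:2];print("hub",h,"peg",p)
for K in (h,np.array([.5755,.064])):
  d=K-p;print("notch dir from peg",np.degrees(np.arctan2(d[1],d[0])),np.hypot(*d))
# wells: 12 dark dots, angles about the axis
g=cv2.cvtColor(w["pixels"],cv2.COLOR_RGB2GRAY)
cs,_=cv2.findContours((g<70).astype(np.uint8),cv2.RETR_EXTERNAL,cv2.CHAIN_APPROX_NONE)
for k in cs:
  a=cv2.contourArea(k)
  if 120<a<600:
    m=cv2.moments(k);q=ray(c,m["m10"]/m["m00"],m["m01"]/m["m00"],.077)[:2]-np.array([.5755,.064])
    if .04<np.hypot(*q)<.08: print("well",np.degrees(np.arctan2(q[1],q[0])).round(2),np.hypot(*q).round(4))
E
python3 rem.py w2 371 209 259 231;python3 rem.py w3 374 210 261 233
python3 - <<'E'
import cv2
a=cv2.imread("pics/w3.png")[120:230,400:512];cv2.imwrite("pics/w3c.png",cv2.resize(a,None,fx=4.5,fy=4.5,interpolation=cv2.INTER_CUBIC))
E
```

```text
hub [0.57633675 0.06420694] peg [0.54504998 0.02505135]
notch dir from peg 51.373843701355476 0.05012007381198416
notch dir from peg 51.98173658526205 0.04943885517528282
well -23.2 0.062
well 6.26 0.062
well -99.18 0.0611
well 35.84 0.0617
well -142.73 0.0602
well 65.49 0.0612
well -172.42 0.0599
well 95.47 0.0607
hub [0.57628119 0.06395822] peg [0.53415577 0.03680521]
notch dir from peg 32.80482575072403 0.0501182318029179
notch dir from peg 33.33551656257032 0.04948638273383461
well -41.68 0.0619
well -12.2 0.0619
well -118.86 0.0617
well 17.35 0.0618
well -161.55 0.06
well 47.01 0.0614
well 168.21 0.0597
well 76.84 0.0609
well 106.84 0.0603
```

View pics/w3c.png

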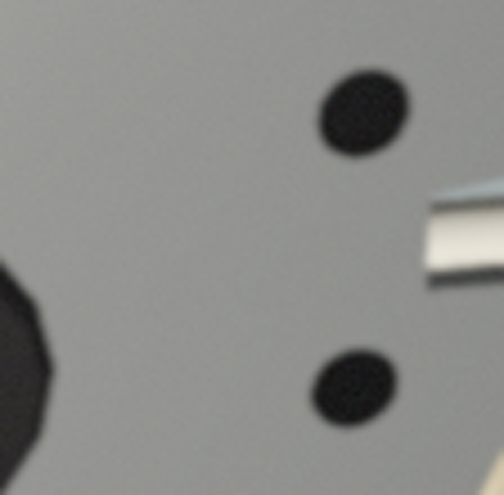

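Request:
drive_tool([
  [[0.053, -0.028, 0, 0, 0, 0.4, 255], [0, 0, 0, 0, 0, 0, 255], [0, 0, 0, 0, 0, 0, 255], [-0.2, 0, 0, 0, 0, 0, 255], [0, 0, -0.9, 0, 0, 0, 255], [0, 0, -0.9, 0, 0, 0, 255], [0, 0, -0.9, 0, 0, 0, 255], [0, 0, 0, 0, 0, 0, 255], [0, 0, 0, 0, 0, 0, 255]],
])

```text
time_s: 5.3
eef_pos: [0.5431, 0.0128, 0.3987]
eef_rot: [0.002, 0.573, 0.82, 0.001]
wrist_force: [0.6, -0.3, -0.3]
opening: -0.002
```

```bash
python3 look.py w4
```

```text
5.3 [0.5431331  0.0127591  0.39865063] [1.52415281e-03 5.72740553e-01 8.19735062e-01 6.03792015e-04] [ 0.56597518 -0.3388342  -0.25889606]
```

View pics/w4.png

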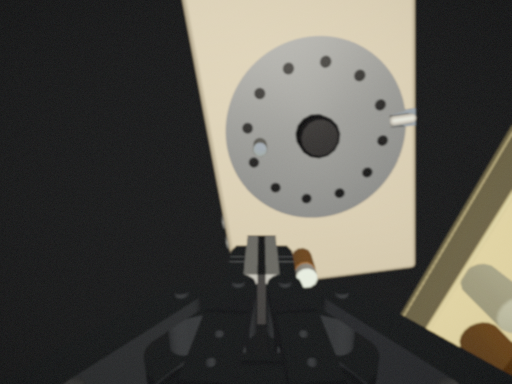

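The pin (390–416,119) now sits in the notch, with the peg at (260,148). I'll measure the remaining offset from the well pattern and the pin.

```bash
cat > wells.py <<'E'
import sys
from h import *
def wells(w):
  c=wcam(w["pos"],w["rot"],w);g=cv2.cvtColor(w["pixels"],cv2.COLOR_RGB2GRAY)
  cs,_=cv2.findContours((g<90).astype(np.uint8),cv2.RETR_EXTERNAL,cv2.CHAIN_APPROX_NONE);W=[]
  for k in cs:
    if 40<cv2.contourArea(k)<600:
      m=cv2.moments(k);q=ray(c,m["m10"]/m["m00"],m["m01"]/m["m00"],.077)[:2]
      if .05<np.hypot(*(q-[.5755,.064]))<.07: W.append(q)
  W=np.array(W);s=np.linalg.lstsq(np.c_[2*W,np.ones(len(W))],(W**2).sum(1),rcond=None)[0];C=s[:2]
  a=np.degrees(np.arctan2(*(W-C).T[::-1]));ph=np.degrees(np.angle(np.exp(1j*np.radians(a*12)).mean()))/12
  return c,C,np.sqrt(s[2]+C@C),np.sort(a).round(1),ph
if __name__=="__main__":
  for f in sys.argv[1:]:
    w=dict(np.load(f+".npz"));c,C,r,a,ph=wells(w);print(f,len(a),"C",C.round(4),r.round(4),"phase mod 30",ph.round(2),"mid-well",((ph+15)%30).round(2),a)
E
python3 wells.py w1 w2 w3 w4
python3 - <<'E'
from wells import *
w=dict(np.load("w4.npz"));c,C,r,a,ph=wells(w)
for n,u,v,z in (("pin in",391,120,.067),("pin out",415,117.5,.067),("peg",260,148,.105),("hub",318,135.5,.099)):
  p=ray(c,u,v,z)[:2];d=p-C;print(n,p.round(4),np.degrees(np.arctan2(d[1],d[0])).round(2),np.hypot(*d).round(4))
# predicted pixels of pin edges (28.4) and notch edges for ang
for ang,z,hw,rs in ((28.4,.067,.0045,(.080,.0945)),(np.nan,.077,.0065,(.066,.080))):
  for A in ([ang] if ang==ang else [28.4,29.5]):
    t=np.radians(A);e=np.array([np.cos(t),np.sin(t)]);n=np.array([-e[1],e[0]])
    print(A,[proj(c,np.r_[C+e*r_+n*s*hw,z]).round(1).tolist() for r_ in rs for s in(-1,1)])
a=cv2.imread("pics/w4.png")[85:155,370:440];cv2.imwrite("pics/w4c.png",cv2.resize(a,None,fx=8,fy=8,interpolation=cv2.INTER_CUBIC))
E
```

```text
w1 7 C [0.5761 0.0642] 0.0607 phase mod 30 0.23 mid-well 15.23 [-1.198e+02 -8.970e+01  1.000e-01  3.010e+01  6.030e+01  9.040e+01
  1.202e+02]
w2 9 C [0.5769 0.0637] 0.0608 phase mod 30 6.69 mid-well 21.69 [-173.5 -143.7  -23.5    6.7   36.8   66.9   96.8  126.7  157.1]
w3 9 C [0.5765 0.0637] 0.0609 phase mod 30 -12.15 mid-well 2.85 [-162.2  -42.1  -12.2   17.8   47.9   77.8  107.8  137.8  167.9]
w4 11 C [0.5757 0.0638] 0.0606 phase mod 30 14.89 mid-well 29.89 [-165.1 -135.1 -105.   -75.2  -45.1  -15.    14.9   44.9   74.8  104.7
  164.9]
pin in [0.6378 0.0985] 29.19 0.0711
pin out [0.6572 0.108 ] 28.43 0.0927
peg [0.5323 0.04  ] -151.23 0.0495
hub [0.574  0.0651] 142.34 0.0021
28.4 [[401.0, 124.6], [400.8, 114.6], [417.0, 122.2], [417.0, 112.2]]
28.4 [[389.8, 130.4], [389.4, 115.6], [405.7, 128.1], [405.5, 113.2]]
29.5 [[389.9, 129.0], [389.2, 114.2], [405.8, 126.3], [405.3, 111.5]]
```

View pics/w4c.png

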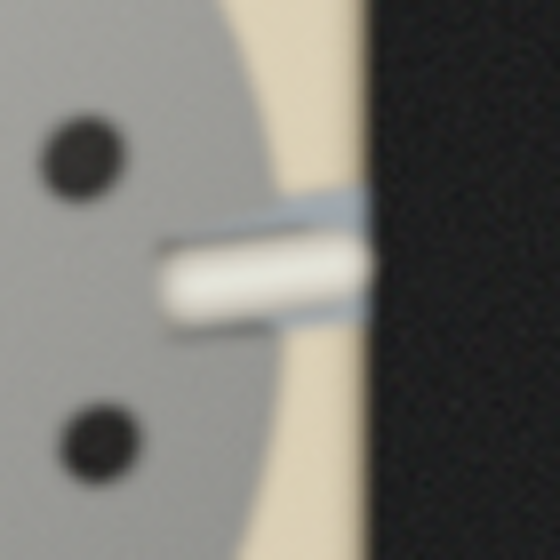

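Run:
```python
from wells import *
for f in("w1","w4"):
  w=dict(np.load(f+".npz"));c,C,r,a,ph=wells(w)
  hsv=cv2.cvtColor(w["pixels"],cv2.COLOR_RGB2HSV);m=((hsv[...,2]>110)).astype(np.uint8)
  if f=="w4":
    P=[]
    for v in list(range(5,95,3))+list(range(150,255,3)):
      row=m[v,:440];u=np.where(row[330:440]>0)[0].max()+330;P.append(ray(c,u+.5,v,.055)[:2])
    vx,vy,x0,y0=cv2.fitLine(np.array(P,np.float32),cv2.DIST_HUBER,0,1e-6,1e-6).ravel();print("+x edge dir-90:",np.degrees(np.arctan2(vy,vx))%180-90, "dist from C",abs((np.array([x0,y0])-C)@[vy,-vx]))
    # pin: bright low-saturation pixels in window
    sub=w["pixels"][100:140,385:425].astype(int);k=(sub.min(2)>190)
    ys,xs=np.where(k);Q=np.array([ray(c,x+385,y+100,.067)[:2] for x,y in zip(xs,ys)])
    vx,vy,x0,y0=cv2.fitLine(Q.astype(np.float32),cv2.DIST_L2,0,1e-6,1e-6).ravel();d=Q.mean(0)-C
    print("pin px",len(Q),"dir",np.degrees(np.arctan2(vy,vx)),"mean ang",np.degrees(np.arctan2(d[1],d[0])),"r",np.hypot(*d))
```

```text
+x edge dir-90: 28.179611 dist from C 0.09852791920704922
pin px 126 dir 27.727127 mean ang 28.642732907698093 r 0.08166849115885395
```

Request:
drive_tool([
  [[0, 0, 0.9, 0, 0, 0, 255], [0, 0, 0.9, 0, 0, 0, 255], [0, 0, 0.9, 0, 0, 0, 255], [0, 0, 0, 0, 0, 0, 255], [0.15, 0, 0, 0, 0, 0, 255], [0.05, 0, 0, 0, 0, 0, 255], [0.025, -0.0135, 0, 0, 0, 0.19, 255], [0, 0, 0, 0, 0, 0, 255], [0, 0, 0, 0, 0, 0, 255], [-0.2, 0, 0, 0, 0, 0, 255]],
])

```text
time_s: 6.35
eef_pos: [0.5413, 0.0146, 0.2629]
eef_rot: [0.0, 0.583, 0.812, 0.0]
wrist_force: [-0.4, -0.2, -0.5]
opening: -0.003
```

Request:
drive_tool([
  [[0, 0, -0.9, 0, 0, 0, 255], [0, 0, -0.9, 0, 0, 0, 255], [0, 0, -0.9, 0, 0, 0, 255], [0, 0, 0, 0, 0, 0, 255], [0, 0, 0, 0, 0, 0, 255]],
])

```text
time_s: 6.85
eef_pos: [0.5418, 0.0136, 0.3988]
eef_rot: [0.002, 0.584, 0.812, 0.001]
wrist_force: [0.1, 0.2, -0.2]
opening: 0.002
```

```bash
python3 look.py w5; python3 wells.py w5
```

```text
6.85 [0.54175011 0.01358373 0.39878069] [1.57333396e-03 5.83874760e-01 8.11841942e-01 6.71780286e-04] [ 0.11428752  0.22825341 -0.21138639]
w5 11 C [0.5757 0.0639] 0.0606 phase mod 30 13.94 mid-well 28.94 [-166.1 -136.  -105.9  -76.1  -45.9  -16.1   14.    44.    73.8  103.9
  164. ]
```

Request:
drive_tool([
  [[0.37, 0.48, 0, 0, 0, 0, 255], [0.37, 0.48, 0, 0, 0, 0, 255], [0, 0, 0.9, 0, 0, 0, 255], [0, 0, 0.8, 0, 0, 0, 255], [0, 0, 0.5, 0, 0, 0, 255], [0, 0, 0.1, 0, 0, 0, 255], [0, 0, 0, 0, 0, 0, 255], [0, 0, 0, 0, 0, 0, 255]],
])

```text
time_s: 7.7
eef_pos: [0.5756, 0.0644, 0.2832]
eef_rot: [0.001, 0.584, 0.812, 0.0]
wrist_force: [0.7, 0.4, 0.4]
opening: 0.001
```

Request:
drive_tool([
  [[0, 0, 0.08, 0, 0, 0, 255], [0, 0, 0.06, 0, 0, 0, 255], [0, 0, 0.03, 0, 0, 0, 255], [0, 0, 0.03, 0, 0, 0, 255], [0, 0, 0.02, 0, 0, 0, 255], [0, 0, 0.02, 0, 0, 0, 255]],
])

```text
time_s: 8.3
eef_pos: [0.5752, 0.0646, 0.2709]
eef_rot: [0.0, 0.584, 0.812, 0.0]
wrist_force: [-2.2, -0.6, 5.5]
opening: -0.0
```

Request:
drive_tool([
  [[0, 0, 0.02, 0, 0, 0, 255], [0, 0, 0.02, 0, 0, 0, 255], [0, 0, 0.02, 0, 0, 0, 255], [0, 0, 0, 0, 0, 0, 255]],
])

```text
time_s: 8.7
eef_pos: [0.5752, 0.0646, 0.2677]
eef_rot: [0.0, 0.584, 0.812, 0.0]
wrist_force: [-2.0, -0.4, 4.2]
opening: -0.001
```

Request:
drive_tool([
  [[0, 0, 0.02, 0, 0, 0, 255], [0, 0, 0.02, 0, 0, 0, 255], [0, 0, 0.02, 0, 0, 0, 255], [0, 0, 0, 0, 0, 0, 255]],
])

```text
time_s: 9.1
eef_pos: [0.5752, 0.0646, 0.2645]
eef_rot: [0.0, 0.584, 0.812, 0.0]
wrist_force: [-1.6, -0.7, 3.8]
opening: 0.0
```

Request:
drive_tool([
  [[0, 0, 0.02, 0, 0, 0, 255], [0, 0, 0.02, 0, 0, 0, 255], [0, 0, 0.02, 0, 0, 0, 255], [0, 0, 0, 0, 0, 0, 255]],
])

```text
time_s: 9.5
eef_pos: [0.5752, 0.0646, 0.2614]
eef_rot: [0.0, 0.584, 0.812, 0.0]
wrist_force: [-0.5, -0.1, 3.7]
opening: -0.004
```

Request:
drive_tool([
  [[0, 0, 0.02, 0, 0, 0, 255], [0, 0, 0.01, 0, 0, 0, 255], [0, 0, 0, 0, 0, 0, 255]],
])

```text
time_s: 9.8
eef_pos: [0.5753, 0.0646, 0.2604]
eef_rot: [0.0, 0.584, 0.812, 0.0]
wrist_force: [-1.9, 0.3, 7.2]
opening: 0.003
```

Request:
drive_tool([
  [[0, 0, 0.01, 0, 0, 0, 255], [0, 0, 0.01, 0, 0, 0, 255], [0, 0, 0, 0, 0, 0, 255]],
])

```text
time_s: 10.1
eef_pos: [0.5753, 0.0646, 0.2603]
eef_rot: [0.0, 0.584, 0.812, 0.0]
wrist_force: [-5.4, 0.2, 15.3]
opening: -0.001
```

The force is rising with no further travel, so it's at the hard stop. Next I'll lift clear and check the height.

Request:
drive_tool([
  [[0, 0, -0.1, 0, 0, 0, 255], [0, 0, -0.5, 0, 0, 0, 255], [0, 0, -0.9, 0, 0, 0, 255], [0, 0, -0.9, 0, 0, 0, 255], [-0.7, -0.5, -0.4, 0, 0, 0, 255], [-0.7, -0.5, 0, 0, 0, 0, 255], [0, 0, 0, 0, 0, 0, 255], [0, 0, 0, 0, 0, 0, 255]],
])

```text
time_s: 10.9
eef_pos: [0.5497, -0.0185, 0.3984]
eef_rot: [-0.0, 0.585, 0.811, 0.0]
wrist_force: [-0.3, 1.3, 0.2]
opening: -0.004
```

```bash
python3 look.py w6
python3 - <<'E'
from h import *
for f in("w5","w6"):
  w=dict(np.load(f+".npz"));c=wcam(w["pos"],w["rot"],w);d=w["depth"]
  v,u=np.mgrid[0:230,0:512];v,u=v.ravel(),u.ravel();z=d[:230].ravel()
  P=(c["R"].T@(np.linalg.inv(c["intrinsics"])@np.stack([u*z,v*z,z])-c["t"][:,None])).T
  r=np.hypot(P[:,0]-.5755,P[:,1]-.064);ok=z>0
  print(f,"disc z",np.median(P[ok&(r>.025)&(r<.042),2]),"hub z",np.median(P[ok&(r<.010),2]),"housing z",np.median(P[ok&(r>.085)&(r<.095),2]))
E
```

```text
10.9 [ 0.54971777 -0.01854161  0.39844643] [-1.77782381e-04  5.84666712e-01  8.11273559e-01  1.28555336e-04] [-0.33215403  1.31533256  0.17605136]
w5 disc z 0.07787914898713752 hub z 0.09990229096259355 housing z 0.05591189136423893
w6 disc z 0.06589576820622292 hub z 0.08798465013517048 housing z 0.055907043853957436
```

View pics/w6.png

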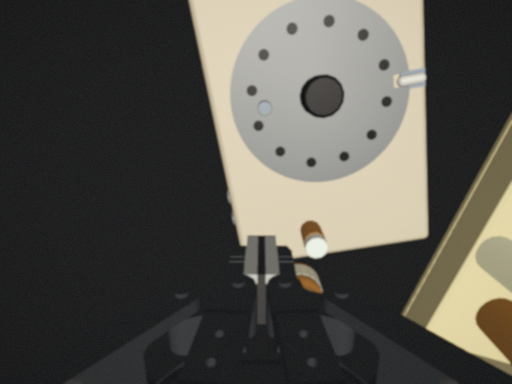

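The disc dropped 12.0 mm (0.0779 to 0.0659). The pin (395–426,79) sits in the notch and the vial (316,246) is still standing. The hand is clear.

```bash
python3 -c "
from bench import ctrl
print(ctrl.hand_in())"
```

```text
the job is handed in; nothing more can be done
None
```

The carousel is aligned and pressed fully home over the pin, and the job is handed in at about 11 s. I pushed the peg with the shut fingertips, turning the disc about 46° clockwise in four short pushes, then pressed the hub down in steps of about 1 mm.

- **Alignment before pressing:** the notch measured 28.9° against 28.2–28.6° for the pin. That is well inside the notch's clearance.
- **Seating:** the disc and hub both dropped 12.0 mm by depth camera, which is the full travel. The upward force on the tool was 4–7 N while it slid and 15 N at the hard stop.
- **Other items:** the nearer vial (`vial_b`) is still standing in the last picture, and the hand was clear of everything. I did not re-check the other vial, the beaker, wash bottle, canister or spatula after the job, but the hand never went near them at low height.
- **Disagreement:** the scene camera's hand-picked points put the notch about 4° and the peg about 9° off the top and wrist cameras. I went by the wrist camera close up.

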